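# Slide a glass blank into the squaring board's corner

### The arm

A 6-joint arm with a two-finger parallel gripper is mounted at the origin on a cart in front of the work surface, level with it; the furniture and walls round the work are solid. World frame = base frame: x ahead of the robot, y to its left, z up, the work surface at z = 0. Lengths are in m, angles in rad, forces in N, time in s.
With the tool pointing down it reaches from about 0.325 to 0.9 m from the base axis. Payload 6.1 kg.
Tool frame: the origin (TCP) lies at the very end of the fingers, on their centre line; the grasp point (between the pads) lies 19 mm behind it; z points along the fingers, y is the line along which they close (so a half turn about z gives the same grasp; the last joint's range is limited). The gripper opens to 87 mm and grips with 3 to 60 N. Pads are 19 mm wide; open, the fingers measure 117 mm over their backs; the gripper's body (75 mm by 190 mm) begins 51 mm behind the grasp point.
Start: joints at [1.073, 0.22, 1.526, -0, 1.395, -0.126], TCP at [0.227, 0.582, 0.223] pointing down, gripper open.
Joint ranges: [-2.98, 2.98], [-0.91, 2.08], [0.09, 2.57], [-1.24, 4.39], [0.2, 2.65], [-2.68, 2.68]. Speed limits (rad/s): [2.57, 2.57, 3.01, 3.14, 3.14, 3.14].

### API

Orientations are given as a rotation vector (axis times angle).
In Python, from station import arm, telemetry, get_image, camera_model gives the robot as it stands. The module is installed in compiled form; this text tells all that it offers. Calls block until the motion is done:
- arm.move_pose(position, orientation): joint-space move of the TCP to a pose.
- arm.servo_line(position, feed=0.15, rot=None, force_limit=None): straight line of the TCP; rot=None keeps the orientation; feed is the mean speed in m/s. With force_limit (N) it stops when the force on the tool has changed by that much, and returns True; else False.
- arm.move_j(angles): joint-space move.
- arm.gripper_open() and arm.close(strength=None): open the fingers fully, or close them until they stop; strength is the grip in N (None keeps the last).
- arm.sleep(seconds).
- arm.solve_ik(position, orientation): joint angles nearest the present ones, or None.
- telemetry.read_state(): the state.
- get_image(name): name is "scene" or "top" or "wrist"; returns (picture, depth): 384x512x3 uint8, red, green, blue; 384x512 float32, m along the optical axis (not along the pixel's ray), 0 where there is no reading.
- camera_model(name): a dict with "camera_matrix" (3x3 intrinsics, pixels), "k1" (the pictures are not rectified: a ray, as slopes to the right and down, at radius r is drawn at 1 + k1 r^2 times it, then the intrinsics apply), "R" (3x3) and "t" (3): a world point X has camera coordinates R X + t; the wrist camera has in their place "tool_from_camera" (4x4, takes a point from camera to tool coordinates, whose origin is the TCP and whose axes are the flange's). Camera axes: x right, y down, z forward; pixel columns grow to the right and rows downward; lengths in m; the calibration is good to about 2 mm. A picture is of the moment at which its call begins: read the wrist's pose just before it. camera_model takes no time and is no camera call.
A pose or a line that the arm cannot do raises arm.Unreachable and nothing moves.
- arm.finish_job(): hands the job in; it is judged then, once.
The state is a dict: "time": time; "qpos": joint angles; "joint_vel": joint speeds; "joint_efforts": joint torques, N m; "eef_pos": TCP position; "tool_rot": TCP orientation; "ft_force": force on the tool from outside, world axes, zero at the start; "ft_torque": the same for the moment, N m; "width": opening from 0.0 (shut) to 1.0 (fully open); "gripper_force": force on a finger pad.
Only numpy, scipy, OpenCV 4.12 (cv2) and the standard library are available. Lean on these libraries where they do the work, as an engineer would, in place of code of your own. Each camera call takes 0.05 s, during which the arm holds its last target. There are 200 camera calls.

### The job

Square up the oblong glass block on the sloping board: set it down flat side down, gently and without dropping it, on the upper part of the metal plate, well clear of both wooden fences and with its long side parallel to the long fence. Let go and lift away, so that it slides down by itself, untouched, into the low corner and lies against both fences. Leave the square and the round glass blocks where they are.

Things in the scene. Friction and masses are not known exactly. Their poses are not given: they have to be found in the camera images.
- oblong_block: The oblong glass block itself: 70 x 45 x 30 mm, amber glass, 0.23 kg, the longest of three glass blocks. Origin at the centre of its underside, x along its 70 mm length, y across its 45 mm width (grasp it across this width), z up.
- oblong_center (a point): Centre (half-way up, 15 mm above its underside) of the oblong block (70 x 45 mm seen from above), cast clear amber glass 30 mm thick, lying flat on the table. x along the 70 mm length, y along the 45 mm width, z up. The point to grasp.
- squaring_board: Fixed sloping board, up to 150 mm high: smooth aluminium plate 210 x 190 mm on legs over a plywood base, two low brown wooden fences meeting at its lowest corner, which points roughly to the robot. Origin on the table under the plate's middle, x level and straight up-slope (24 degrees), z up. Slippery (friction about 0.1): glass slides down by itself, once no finger is in its way.
- corner (a point): Low corner where the inner faces of the fences meet on the plate's top, 34 mm over the table. x runs along the long fence (185 mm), y along the short one (125 mm), both up-slope; the plate spans 200 mm in x, 180 in y; z is its normal. Fences: 14 mm high, 10 thick. Seated block: long side along x, centre at x 35, y 22.5, z 15 mm. A good set-down: centre at about x 100, y 70 mm.
- square_center (a point): Centre (half-way up, 15 mm above its underside) of the square block (45 x 45 mm seen from above), cast clear amber glass 30 mm thick, lying flat on the table. Not to be moved.
- round_center (a point): Centre (half-way up, 15 mm above its underside) of the round block (50 mm diameter seen from above), cast clear amber glass 30 mm thick, lying flat on the table. Not to be moved.
Not all that is in view belongs to the job. What is shaped like the oblong_block but green or turquoise is not meant.

How it is judged:
By the outcome, as a careful person would: the job done as asked, in the order asked, and still so for the second after the job is handed in, with the robot touching nothing.
It also fails if it takes over 32 s, if anything falls off the work surface, if the arm or the gripper's body presses on something with over 40 N, if the wrist force passes 120 N, or if a joint passes its speed limit or range.

## Working session

There is one attempt and no reset: what is moved stays moved. The work goes in short steps, each a Python script; the robot and the scene stay as the last script left them, time stands still between calls to the robot, and variables do not carry over. Pictures are saved under pics/ and viewed, at most 10 in all, crops included, and the job is handed in when it is done.

```bash
mkdir -p pics
python3 - <<'E'
from station import *
import cv2,numpy as np
for n in("scene","top"):
    p,d=get_image(n); cv2.imwrite(f"pics/{n}.png",p[:,:,::-1]); np.savez(n,p=p,d=d)
    m=camera_model(n); print(n,{k:np.round(v,4).tolist() for k,v in m.items()})
print(np.round(camera_model("wrist")["tool_from_camera"],3).tolist())
s=telemetry.read_state();print(s["time"],s["tool_rot"],s["eef_pos"])
E
```

```text
scene {'camera_matrix': [[362.2012, 0.0, 252.9516], [0.0, 362.2012, 191.7046], [0.0, 0.0, 1.0]], 'k1': 0.0366, 'R': [[0.7407, -0.6718, -0.0007], [-0.5091, -0.5606, -0.6531], [0.4384, 0.4842, -0.7572]], 't': [-0.5304, 0.197, 1.0165]}
top {'camera_matrix': [[359.5347, 0.0, 254.3944], [0.0, 359.5347, 200.5235], [0.0, 0.0, 1.0]], 'k1': -0.109, 'R': [[0.4852, -0.8744, 0.0072], [-0.8108, -0.453, -0.3706], [0.3273, 0.174, -0.9288]], 't': [-0.4494, 0.3749, 1.1817]}
[[-0.0, -0.969, -0.246, 0.066], [1.0, -0.0, -0.001, -0.0], [0.001, -0.246, 0.969, -0.162], [0.0, 0.0, 0.0, 1.0]]
0.1 [-5.80506577e-01 -3.08691802e+00  2.63565086e-03] [0.2267856  0.58179804 0.22153164]
```

View pics/scene.png

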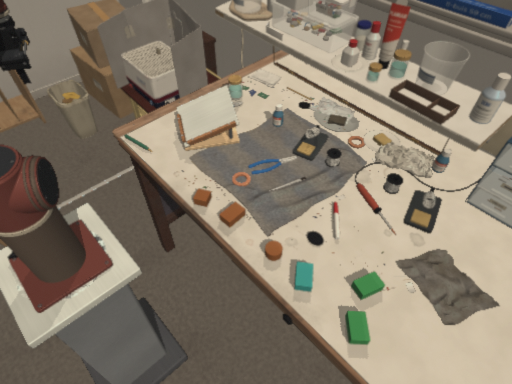

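View pics/top.png

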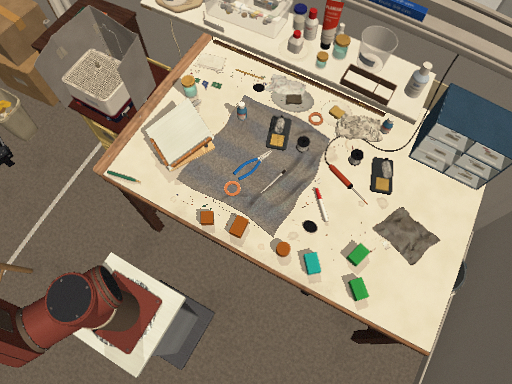

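The scene shows the three amber blocks, in the top view at about (207,217) square, (239,226) oblong and (284,249) round. The sloping board is at about (178,140).

```bash
cat > h.py <<'E'
import numpy as np,cv2
from station import *
from scipy.spatial.transform import Rotation as Rot
def cam(n,st=None):
    m=camera_model(n);K=np.array(m["camera_matrix"]);k=m["k1"]
    if n=="wrist":
        T=np.array(m["tool_from_camera"]);Rt=Rot.from_rotvec(st["tool_rot"]).as_matrix()
        Rc=Rt@T[:3,:3];c=Rt@T[:3,3]+np.array(st["eef_pos"])
    else:
        R=np.array(m["R"]);Rc=R.T;c=-R.T@np.array(m["t"])
    return K,k,Rc,c
def rays(C,uv):
    K,k,Rc,c=C
    q=cv2.undistortPoints(np.asarray(uv,float).reshape(-1,1,2),K,np.array([k,0,0,0.])).reshape(-1,2)
    return np.c_[q,np.ones(len(q))]@Rc.T
def onplane(C,uv,n,d):  # n.X=d
    r=rays(C,uv);c=C[3];n=np.asarray(n,float)
    return c+r*((d-n@c)/(r@n))[:,None]
def cloud(C,depth):
    v,u=np.nonzero(depth>0);return C[3]+rays(C,np.c_[u,v])*depth[v,u][:,None],u,v
def project(C,X):
    K,k,Rc,c=C;p=(np.atleast_2d(X)-c)@Rc;s=p[:,:2]/p[:,2:]
    s=s*(1+k*(s**2).sum(1))[:,None];return s*K[0,0]+K[:2,2]
def amber(p):
    h=cv2.cvtColor(p,cv2.COLOR_RGB2HSV)
    return cv2.inRange(h,(5,140,90),(16,255,230))
E
python3 - <<'E'
from h import *
for n,box in(("top",(190,200,300,265)),("scene",(180,180,295,265))):
    f=np.load(n+".npz");C=cam(n);p=f["p"];m=amber(p)
    x0,y0,x1,y1=box;mm=m*0;mm[y0:y1,x0:x1]=m[y0:y1,x0:x1]
    for c in cv2.findContours(mm,0,2)[0]:
        if cv2.contourArea(c)<60:continue
        r=cv2.minAreaRect(c);print(n,r,onplane(C,[r[0]],(0,0,1),.02).round(3),cv2.contourArea(c))
f=np.load("top.npz");C=cam("top");X,u,v=cloud(C,f["d"])
s=(u>140)&(u<215)&(v>95)&(v<175)&(X[:,2]>.025)&(X[:,2]<.17)
P=X[s];best=0
rng=np.random.default_rng(0)
for _ in range(500):
    a,b,c=P[rng.choice(len(P),3)];n=np.cross(b-a,c-a);n/=np.linalg.norm(n)+1e-12;n*=np.sign(n[2])
    k=abs((P-a)@n)<.003
    if n[2]>.8 and k.sum()>best:best=k.sum();K=k
Q=P[K];c0=Q.mean(0);n=np.linalg.svd(Q-c0,full_matrices=False)[2][2];n*=np.sign(n[2])
print("plane",len(P),len(Q),c0,n,n@c0,"tilt",np.degrees(np.arccos(n[2])),"up-az",np.degrees(np.arctan2(-n[1],-n[0])))
r=cv2.minAreaRect(np.c_[u[s][K],v[s][K]].astype(np.float32));print(cv2.boxPoints(r))
i=cv2.resize(f["p"][90:180,135:250],None,fx=6,fy=6,interpolation=2);cv2.imwrite("pics/b.png",i[:,:,::-1])
E
```

```text
top ((282.5, 249.0), (14.0, 13.0), 90.0) [[ 0.454 -0.374  0.02 ]] 141.0
top ((238.33909606933594, 226.1141815185547), (13.176470756530762, 20.58823585510254), 28.07248878479004) [[ 0.452 -0.198  0.02 ]] 228.5
top ((207.0, 217.5), (13.0, 12.0), 90.0) [[ 0.425 -0.084  0.02 ]] 145.5
scene ((273.5, 250.5), (17.0, 15.0), 90.0) [[ 0.452 -0.377  0.02 ]] 208.5
scene ((232.25003051757812, 213.25003051757812), (16.26345443725586, 21.21320343017578), 45.0) [[ 0.451 -0.198  0.02 ]] 291.5
scene ((201.50003051757812, 197.00001525878906), (15.037208557128906, 14.309601783752441), 14.03624439239502) [[ 0.421 -0.084  0.02 ]] 173.0
plane 2641 1757 [0.64675921 0.17307485 0.08745758] [-0.40176674  0.00097844  0.91574152] -0.17958846338467976 tilt 23.688747155323252 up-az -0.13953473661496624
[[141.81294 129.48499]
 [187.86607  96.9769 ]
 [215.7737  136.5127 ]
 [169.72057 169.02078]]
```

View pics/b.png

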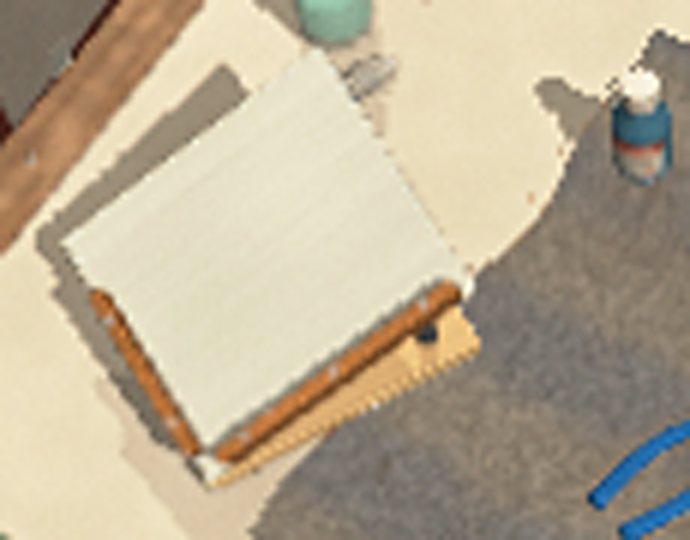

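The crop shows the board with its low corner at zoomed (208,445). The long fence runs right to (460,290) and the short one up-left to (100,295). Next I measure the fences and plan the first close look.

Run:
```python
from h import *
n=np.array([-.4064,.001,.9137]);d0=-.1796
d0=n@np.array([.64676,.17307,.08746])
for nm in("top","scene"):
    f=np.load(nm+".npz");C=cam(nm);p=f["p"]
    hsv=cv2.cvtColor(p,cv2.COLOR_RGB2HSV);m=cv2.inRange(hsv,(7,130,80),(16,255,230))
    box=(145,130,215,172) if nm=="top" else (165,95,245,150)
    mm=m*0;mm[box[1]:box[3],box[0]:box[2]]=m[box[1]:box[3],box[0]:box[2]]
    for c in cv2.findContours(mm,0,2)[0]:
        if cv2.contourArea(c)<25:continue
        r=cv2.minAreaRect(c);L=cv2.boxPoints(r);e=[(L[i]+L[i-1])/2 for i in range(4)]
        i=np.argmin([np.linalg.norm(L[k]-L[k-1]) for k in range(4)])
        W=onplane(C,[e[i],e[(i+2)%4]],n,d0+.009)
        g=W[1]-W[0];print(nm,r[1],W.round(3).tolist(),np.linalg.norm(g).round(3),"az",np.degrees(np.arctan2(g[1],g[0])).round(1))
f=np.load("top.npz");C=cam("top");m=amber(f["p"]);mm=m*0;mm[210:240,222:255]=m[210:240,222:255]
c=max(cv2.findContours(mm,0,2)[0],key=cv2.contourArea)
W=onplane(C,cv2.boxPoints(cv2.minAreaRect(c)),(0,0,1),.02)
for i in range(4):
    g=W[i]-W[i-1];print(np.linalg.norm(g).round(3),np.degrees(np.arctan2(g[1],g[0])).round(1))
# corner and fence ends by eye
C=cam("top");W=onplane(C,[[169.7,164.2],[211.7,138.3],[151.7,139.2]],n,d0);print(W.round(3))
for yaw in np.radians(np.arange(-180,180,30)):
    R=Rot.from_euler("z",yaw)*Rot.from_euler("x",np.pi)
    q=arm.solve_ik([.452,-.198,.18],R.as_rotvec());print(np.degrees(yaw).round(),None if q is None else np.round(q,2).tolist())
```

```text
top (31.384241104125977, 2.915475845336914) [[0.579, 0.261, 0.067], [0.522, 0.153, 0.042]] 0.125 az -117.8
top (4.399999618530273, 48.80000686645508) [[0.525, 0.133, 0.043], [0.673, 0.044, 0.109]] 0.185 az -31.0
scene (4.392305850982666, 50.15729904174805) [[0.667, 0.04, 0.107], [0.526, 0.128, 0.044]] 0.178 az 148.0
0.047 90.5
0.076 3.2
0.048 -90.1
0.075 -177.5
[[0.532 0.147 0.037]
 [0.676 0.041 0.1  ]
 [0.581 0.26  0.058]]
-180.0 [-0.57, -0.06, 1.91, 0.0, 1.3, -2.14]
-150.0 [-0.57, -0.06, 1.91, -0.0, 1.3, -2.67]
-120.0 None
-90.0 [-0.57, -0.06, 1.91, -0.0, 1.3, 2.57]
-60.0 [-0.57, -0.06, 1.91, -0.0, 1.3, 2.05]
-30.0 [-0.57, -0.06, 1.91, -0.0, 1.3, 1.52]
0.0 [-0.57, -0.06, 1.91, -0.0, 1.3, 1.0]
30.0 [-0.57, -0.06, 1.91, -0.0, 1.3, 0.47]
60.0 [-0.57, -0.06, 1.91, -0.0, 1.3, -0.05]
90.0 [-0.57, -0.06, 1.91, 0.0, 1.3, -0.57]
120.0 [-0.57, -0.06, 1.91, 0.0, 1.3, -1.1]
150.0 [-0.57, -0.06, 1.91, 0.0, 1.3, -1.62]
```

Fence lengths 185 and 125 mm and the 89° between them agree with the data, as does the 24° tilt. I go above the block for a close look.

```bash
cat >> h.py <<'E'
n0=np.array([-np.sin(np.radians(24)),0,np.cos(np.radians(24))])
def board(c,az,n=n0):
    v=np.array([np.cos(az),np.sin(az),0]);v[2]=-(n@v)/n[2];x=v/np.linalg.norm(v);return np.array(c),x,np.cross(n,x),n
def down(yaw): return (Rot.from_euler("z",yaw)*Rot.from_euler("x",np.pi)).as_rotvec()
E
python3 - <<'E'
from h import *
c,x,y,n=board([.530,.146,.035],np.radians(-31))
R=Rot.from_matrix(np.c_[-x,y,-n]).as_rotvec()
yaw=np.radians(182.5)
for h in(.003,.03,.12):
    q=arm.solve_ik(c+.1*x+.072*y+h*n,R);print(c+.1*x+.072*y+h*n,None if q is None else np.round(q,2))
arm.move_pose([.452,-.198,.15],down(yaw))
s=telemetry.read_state();p,d=get_image("wrist");print(s["time"],s["qpos"])
np.savez("w1",p=p,d=d,e=s["eef_pos"],r=s["tool_rot"]);cv2.imwrite("pics/w1.png",p[:,:,::-1])
C=cam("wrist",s)
for cc in cv2.findContours(amber(p),0,2)[0]:
    if cv2.contourArea(cc)<800:continue
    r=cv2.minAreaRect(cc);W=onplane(C,np.vstack([cv2.boxPoints(r),[r[0]]]),(0,0,1),.03);print(r,W.round(3).tolist())
E
```

```text
[0.64051304 0.16099775 0.08748748] [ 0.16  0.17  1.92 -0.11  0.64 -0.83]
[0.62953115 0.16099775 0.11215321] [ 0.16  0.11  1.93 -0.1   0.69 -0.84]
[0.59292485 0.16099775 0.1943723 ] [ 0.18 -0.08  1.95 -0.1   0.86 -0.84]
2.9667 [-5.71812777e-01 -3.09185384e-02  1.93709725e+00  1.79781971e-04
  1.23520540e+00 -2.18704902e+00]
((59.5, 178.0), (52.0, 51.0), 90.0) [[0.432, -0.395, 0.03], [0.43, -0.348, 0.03], [0.477, -0.351, 0.03], [0.48, -0.401, 0.03], [0.454, -0.373, 0.03]]
((255.5100860595703, 181.7927703857422), (77.98814392089844, 51.48664093017578), 88.02507019042969) [[0.418, -0.223, 0.03], [0.415, -0.179, 0.03], [0.484, -0.172, 0.03], [0.488, -0.219, 0.03], [0.45, -0.198, 0.03]]
((386.3746643066406, 155.60516357421875), (55.50428771972656, 57.740074157714844), 62.52556610107422) [[0.414, -0.121, 0.03], [0.389, -0.08, 0.03], [0.43, -0.05, 0.03], [0.456, -0.093, 0.03], [0.422, -0.086, 0.03]]
```

View pics/w1.png

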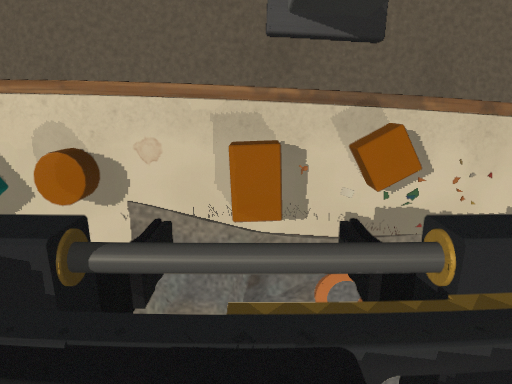

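The wrist view shows the oblong at (256,181), measuring 70 × 45 mm, with centre (0.451,-0.198) and long side at about 4°. Round and square sit well clear. I grasp it and carry it over the board.

Run:
```python
from h import *
yaw=np.radians(184);r=down(yaw)
arm.servo_line([.451,-.198,.004],feed=.15,rot=r,force_limit=15)
print(telemetry.read_state()["eef_pos"])
arm.close(25);s=telemetry.read_state();print(s["time"],s["width"]*87,s["gripper_force"])
arm.servo_line([.451,-.198,.12],feed=.2)
c,x,y,n=board([.530,.146,.035],np.radians(-31))
R=Rot.from_matrix(np.c_[-x,y,-n]).as_rotvec()
arm.move_pose(c+.1*x+.072*y+.11*n,R)
s=telemetry.read_state();p,d=get_image("wrist");print(s["time"],s["width"]*87,s["ft_force"])
np.savez("w2",p=p,d=d,e=s["eef_pos"],r=s["tool_rot"]);cv2.imwrite("pics/w2.png",p[:,:,::-1])
```

```text
[ 0.45175673 -0.19845713  0.00484571]
4.925 44.66091647546527 24.982529380358756
7.1083 44.79089333392158 [-0.48577213 -0.24008967 -1.60599734]
```

View pics/w2.png

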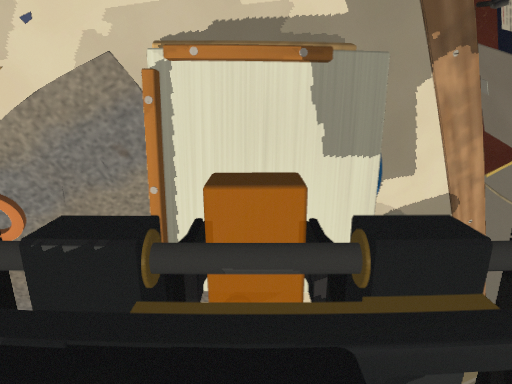

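The block is held squarely at (255,240). The long fence is at left (column ~152, rows 70–240) and the short one at the top (rows ~45–60, columns 163–332). I measure plane and fence lines here.

Run:
```python
from h import *
f=np.load("w2.npz");s=dict(eef_pos=f["e"],tool_rot=f["r"]);C=cam("wrist",s);p=f["p"];d=f["d"].copy()
d2=d*0;d2[75:165,185:370]=d[75:165,185:370]
X,_,_=cloud(C,d2);c0=np.median(X,0)
for _ in range(4):
    k=np.ones(len(X),bool) if _==0 else abs((X-c0)@n)<.004
    c0=X[k].mean(0);n=np.linalg.svd(X[k]-c0,full_matrices=False)[2][2];n*=np.sign(n[2])
print(len(X),k.sum(),c0,n,"tilt",np.degrees(np.arccos(n[2])),"az",np.degrees(np.arctan2(-n[1],-n[0])))
h=cv2.cvtColor(p,cv2.COLOR_RGB2HSV);m=cv2.inRange(h,(5,130,60),(16,255,230))
L=m[85:205,135:180];S=m[36:75,175:325]
print("fill",(L>0).sum(1)[::15],(S>0).sum(0)[::15])
# inner top edges: right edge of long fence, lower edge of short fence
v=np.array([(j+135.5,i+85) for i in range(120) for j in [np.flatnonzero(L[i]).max()]])
u=np.array([(j+175,i+36.5) for j in range(150) for i in [np.flatnonzero(S[:,j]).max()]])
out=[]
for q in(v,u):
    for hgt in (.0,.014):
        W=onplane(C,q.astype(float),n,n@c0+hgt);mu=np.median(W,0)
        l=cv2.fitLine(W.astype(np.float32),cv2.DIST_HUBER,0,.01,.01).ravel();out.append((l[3:],l[:3]))
        print(hgt,l.round(4),"az",np.degrees(np.arctan2(l[1],l[0])))
R=Rot.from_rotvec(f["r"]).as_matrix();print("tool -x az",np.degrees(np.arctan2(-R[1,0],-R[0,0])),"tilt of tool",R[:,2])
for i in(0,1):
    P,a=out[i];Q,b=out[2+i];t=np.linalg.lstsq(np.c_[a,-b],Q-P,rcond=None)[0];print("corner",P+a*t[0],"perp",a@b, "lowered",P+a*t[0]-n*.014*i)
print("cam",C[3])
```

```text
16585 16585 [0.60337857 0.20177125 0.06859337] [-0.40607099 -0.00321873  0.91383587] tilt 23.9590578967493 az 0.45414658189895213
fill [17  7 17 16 16 16 16  8] [17 10 16 15 17 16 16 16 16 15]
0.0 [ 0.7955 -0.4934  0.3517  0.5715  0.1139  0.0541] az -31.80812
0.014 [ 0.7955 -0.4934  0.3518  0.5667  0.1179  0.0673] az -31.81149
0.0 [0.4506 0.8693 0.2033 0.5579 0.2054 0.0484] az 62.60139
0.014 [0.4506 0.8693 0.2033 0.5537 0.2047 0.0619] az 62.59999
tool -x az -30.974821723606613 tilt of tool [ 0.40486649 -0.00095039 -0.91437532]
corner [0.52526027 0.1425496  0.03367399] perp 0.0010315776 lowered [0.52526027 0.1425496  0.03367399]
corner [0.52281904 0.14511475 0.04791578] perp 0.0010044426 lowered [0.52850404 0.14515981 0.03512208]
cam [0.47813501 0.19198946 0.30852919]
```

The corner comes out at (0.5285, 0.145, 0.035), azimuth -31.8°, with the fences perpendicular to 0.1°. These fit the given sizes. I set the block down under a force limit, release and lift.

Run:
```python
from h import *
nn=np.array([-.4063,-.002,.9137]);nn/=np.linalg.norm(nn)
c,x,y,n=board([.5285,.1452,.035],np.radians(-31.8),nn)
R=Rot.from_matrix(np.c_[-x,y,-n]).as_rotvec()
t=c+.1*x+.073*y
arm.servo_line(t+.018*n,feed=.12,rot=R)
arm.sleep(.2)
hit=arm.servo_line(t-.001*n,feed=.012,force_limit=3)
s=telemetry.read_state();print(hit,s["time"],"h",(s["eef_pos"]-c)@n,s["ft_force"],s["width"]*87)
arm.gripper_open();e=telemetry.read_state();print(e["time"])
arm.servo_line(e["eef_pos"]+.13*n,feed=.35)
print(telemetry.read_state()["time"])
s=telemetry.read_state();p,d=get_image("wrist");cv2.imwrite("pics/w3.png",p[:,:,::-1])
C=cam("wrist",s);m=amber(p)
print(telemetry.read_state()["time"])
```

```text
True 9.3333 h 0.004405372984701137 [-1.99284384 -0.19222711  5.49295717] 44.68836440443583
10.3
10.825
10.875
```

View pics/w3.png

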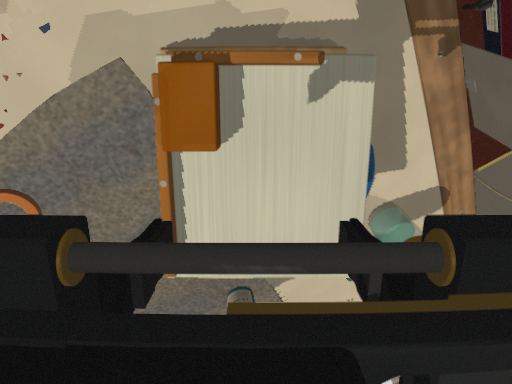

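The block lies in the low corner at (190,107), apparently against both fences. I let it settle, check its pose numerically, and hand in if it agrees.

Run:
```python
from h import *
arm.sleep(1)
nn=np.array([-.4063,-.002,.9137]);nn/=np.linalg.norm(nn)
c,x,y,n=board([.5285,.1452,.035],np.radians(-31.8),nn)
s=telemetry.read_state();p,d=get_image("wrist");C=cam("wrist",s);cv2.imwrite("pics/w4.png",cv2.resize(p[30:180,130:280],None,fx=4,fy=4,interpolation=2)[:,:,::-1])
top=[c+a*x+b*y+.03*n for a,b in((0,0),(.07,0),(.07,.045),(0,.045))]
print("expected top corners px",project(C,top).round(1).tolist(),s["time"])
```

```text
expected top corners px [[162.2, 64.1], [167.2, 154.9], [222.7, 154.8], [220.9, 63.5]] 11.875
```

View pics/w4.png

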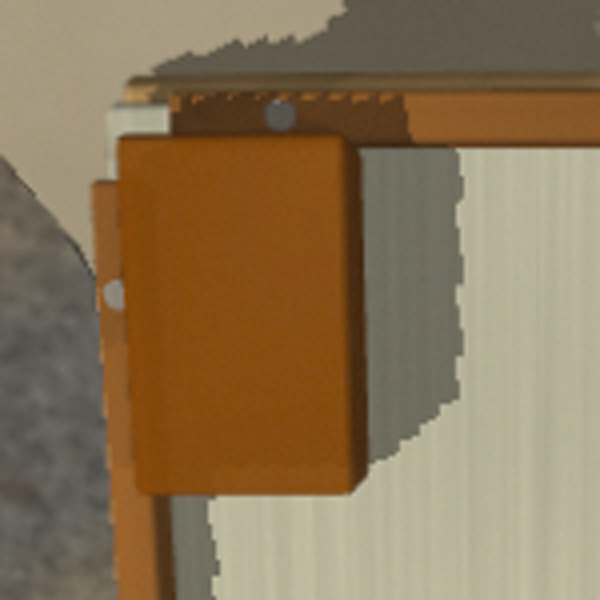

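The crop shows top-face corners at about (159.5,64), (165,153.5) and (217,64). That is within 1–4 px of a seated block, and the block is flush with both fences and at rest.

```bash
python3 -c "
from station import arm
print(arm.finish_job())"
```

```text
the job is handed in; nothing more can be done
None
```

The oblong block slid down and lies flush against both fences in the low corner; the square and round blocks were not touched, and the job was handed in at about 12 s.

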